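Fetch the teaspoon from under the drainer grid

ROBOT

A 7-joint arm with a two-finger parallel gripper is mounted at the origin on a cart in front of the work surface, level with it; the furniture and walls round the work are solid. World frame = base frame: x ahead of the robot, y to its left, z up, the work surface at z = 0. Lengths are in m, angles in rad, forces in N, time in s.
With the tool pointing down it reaches from about 0.4 to 0.9 m from the base axis. Payload 5.5 kg.
Tool frame: the origin (TCP) lies midway between the tips of the shut fingers; the grasp point (between the pads) lies 19 mm behind it; z points along the fingers, y is the line along which they close (so a half turn about z gives the same grasp; the last joint's range is limited). The gripper opens to 85 mm and grips with 20 to 120 N. Pads are 22 mm wide; open, the fingers measure 114 mm over their backs; the gripper's body (76 mm by 85 mm) begins 54 mm behind the grasp point. The pads swing forward as they close: fully open they stand 13 mm farther back than shut.
Start: joints at [-1.011, 0.501, -0.427, 1.55, 0.221, 1.138, -0.21], TCP at [0.19, 0.622, 0.203] pointing down, gripper open.
Joint ranges: [-2.88, 2.88], [-0.31, 2.03], [-1.54, 1.56], [0.2, 2.42], [-1.41, 4.55], [0.19, 2.02], [-2.57, 2.57]. Speed limits (rad/s): [2.57, 2.57, 3.14, 3.14, 3.14, 3.14, 3.14].

INTERFACE

Orientations are given as a unit quaternion [x, y, z, w].
In Python, from bench import bot gives the robot as it stands. Calls block until the motion is done:
- bot.move_pose(position, orientation): joint-space move of the TCP to a pose.
- bot.line_to(position, rot=None, rate=0.15, guard=None): straight line of the TCP; rot=None keeps the orientation; rate is the mean speed in m/s. With guard (N) it stops when the force on the tool has changed by that much, and returns True; else False.
- bot.movej(angles): joint-space move.
- bot.gripper_to(opening, squeeze=None): opening from 0.0 (shut) to 1.0 (fully open); squeeze is the grip in N (None keeps the last); returns when the fingers have stopped.
- bot.pause(seconds).
- bot.solve_ik(position, orientation): joint angles nearest the present ones, or None.
- bot.get_obs(): the state.
- bot.capture(name): name is "scene" or "top" or "wrist"; returns a dict with "pixels" (384x512x3 uint8, blue, green, red), "mtx" (3x3 intrinsics, pixels), "T" (4x4, takes a point from camera to world coordinates). Camera axes: x right, y down, z forward; pixel columns grow to the right and rows downward; lengths in m; the calibration is good to about 2 mm. A picture is of the moment at which its call begins. There is no depth.
A pose or a line that the arm cannot do raises bot.PlanningError and nothing moves.
- bot.close_job(): hands the job in; it is judged then, once.
Trained networks look in the newest picture that a camera, given by its name, has taken for a name from the list of things; names that differ only in an ending like _2 or _b are one class to them, and where a whole thing is asked for, a point or a joint stands for the part that bears it (a point fixed in the world has none). Each returns a list of dicts, best first, with "conf" (0 to 1); they miss things now and then, are a little off and sometimes report something else, mostly with a low value. They report only what shows in the picture. A call takes as long as a camera call.
- bot.spot_in(query, camera): "centre" ([x, y, z] in m, in world coordinates, good to about 4 mm: the middle of the surface that is visible of it).
- bot.silhouettes(query, camera): "mask" (384x512 bool, what is visible of it).
The state is a dict: "t": time; "joint_positions": joint angles; "joint_vel": joint speeds; "joint_torque": joint torques, N m; "eef_pos": TCP position; "eef_rot": TCP orientation; "contact_force": force on the tool from outside, world axes, zero at the start; "moment": the same for the moment, N m; "width": opening from 0.0 (shut) to 1.0 (fully open); "grasp_force": force on a finger pad.
Only numpy, scipy, OpenCV 4.12 (cv2) and the standard library are available. Lean on these libraries where they do the work, as an engineer would, in place of code of your own. Each camera call takes 0.05 s, during which the arm holds its last target. There are 200 camera calls.

TASK

A teaspoon has slipped under the grid of the drip tray. Stand both glasses aside on the grey drying mat, lift the grid straight up off its pins, keeping it level, and lay it flat on the yellow plate, then take out the spoon and lay it on the drying mat. Set the grid fully back down on its pins and stand each glass back upright on it where it stood before, without knocking over or pushing away the garlic and the spice jar.

Things in the scene. Friction and masses are not known exactly. Their poses are not given: they have to be found in the camera images.
- drip_tray: Fixed black tray, 160 (x) x 210 (y) x 30 mm high, walls and floor 4 mm; origin at the centre of its underside. Corner posts (18 mm thick, top 22 mm above the origin) at x +-56, y +-84 mm carry the grid; those at (+56,+84) and (-56,-84) bear an upright 8 mm steel pin with tapered tip, rising to 46 mm above the origin.
- grid: Loose steel grid in the tray, 138 (x) x 190 (y) x 6 mm, about 0.35 kg; origin at the centre of its underside, when seated 22 mm above the tray's origin, axes along the tray's. 13 mm holes at (+56,+84) and (-56,-84) mm go over the pins. In the middle a lifting handle: flat wooden bar, 70 mm along x, 9 mm wide (y), 12 mm tall, its middle 36 mm above the origin, stems at x +-28 mm.
- small_glass: Loose clear tumbler, 74 mm tall, 58 mm across at the rim tapering to 47 mm at the foot; origin at the centre of its foot. Stands on the grid (top surface 6 mm above the grid's origin), about 55 mm to one side of the handle along the grid's y; which side varies.
- tall_glass: Loose clear glass, taller and wider: 106 mm tall, 66 mm across at the rim tapering to 57 mm at the foot; origin at the centre of its foot. Stands on the grid on the other side of the handle.
- spoon: Loose grey teaspoon lying on the tray's floor under the grid, seen between the bars; 133 mm long (its x), 27 mm wide at the bowl and narrower towards the handle's end, 10 mm tall; origin under its middle, where it can be gripped. It lies roughly along the tray's y.
- mat: Fixed grey ribbed drying mat, 160 (x) x 210 (y) x 5 mm; origin at the centre of its underside, its top 5 mm above. Room for both glasses and the spoon. Behind mat, tray and plate stands the microwave, 268 mm tall: front at world x = 0.59, its door handle reaching out to x = 0.55 at y = -0.29.
- plate: Fixed square yellow plate with a raised rim, 200 x 200 x 20 mm; origin at the centre of its underside. The grid laid on it centrally, with its sides parallel to the plate's, rests flat on the rim, its underside about 17 mm above the worktop.
- garlic: Bulb of garlic, 53 mm across, 52 mm tall, near the microwave; leave it alone. Origin at its underside.
- spice_jar: Glass spice jar with green cap, 46 mm across, 106 mm tall, near the microwave; leave it alone. Origin at the centre of its foot.

How it is judged:
On the way, in this order (a step that is already met when the one before it is completed fails the run):
1. both glasses stand upright on the drying mat, let go (x of small_glass in the frame of mat between -0.08 and 0.08 m and y of small_glass in the frame of mat between -0.105 and 0.105 m and x of tall_glass in the frame of mat between -0.08 and 0.08 m and y of tall_glass in the frame of mat between -0.105 and 0.105 m and height (world z) of each of small_glass, tall_glass below 0.01 m and angle between each of small_glass, tall_glass's own z axis and vertical below 0.1 rad and contact force between the fingers and small_glass below 0.2 N and contact force between the fingers and tall_glass below 0.2 N), for 0.2 s.
2. the grid lies flat on the yellow plate, let go (horizontal distance between grid and plate below 0.03 m and height (world z) of grid below 0.024 m and angle between grid's own z axis and vertical below 0.08 rad and contact force between the fingers and grid below 0.2 N), for 0.2 s.
3. the spoon lies on the drying mat, let go (x of spoon in the frame of mat between -0.08 and 0.08 m and y of spoon in the frame of mat between -0.105 and 0.105 m and height (world z) of spoon below 0.012 m and angle between spoon's own z axis and vertical below 0.15 rad and contact force between the fingers and spoon below 0.2 N), for 0.2 s.
4. the grid is back down on its pins (horizontal distance between grid and drip_tray below 0.006 m and z of grid in the frame of drip_tray below 0.025 m and angle between grid's own z axis and vertical below 0.04 rad and contact force between the fingers and grid below 0.2 N), for 0.2 s.
At the end, for the whole second after the job is handed in: The grid sits on its pins and posts again (within 6 mm, fully down, level), each glass stands upright on it within 15 mm of where it stood at the start, the spoon lies flat on the drying mat (its middle over the mat), all released and at rest (horizontal distance between grid and drip_tray below 0.006 m and z of grid in the frame of drip_tray below 0.025 m and angle between grid's own z axis and vertical below 0.04 rad and distance of each of small_glass, tall_glass from where it was at the start of the episode below 0.015 m and angle between each of small_glass, tall_glass's own z axis and vertical below 0.06 rad and linear speed of each of small_glass, tall_glass, spoon below 0.02 m/s and x of spoon in the frame of mat between -0.08 and 0.08 m and y of spoon in the frame of mat between -0.105 and 0.105 m and height (world z) of spoon below 0.012 m and angle between spoon's own z axis and vertical below 0.15 rad); the robot touches nothing.
It fails at once if the grid is tipped by more than about 14 degrees (angle between grid's own z axis and vertical above 0.25 rad).
It fails at once if a glass is tipped over (angle between any of small_glass, tall_glass's own z axis and vertical above 0.6 rad).
It fails at once if the garlic or the spice jar is knocked over or shifted by more than 30 mm (distance of any of garlic, spice_jar from where it was at the start of the episode above 0.03 m or angle between spice_jar's own z axis and vertical above 0.5 rad).
It also fails if it takes over 138 s, if anything falls off the work surface, if the arm or the gripper's body presses on something with over 40 N, if the wrist force passes 120 N, or if a joint passes its speed limit or range.

## Working session

There is one attempt and no reset: what is moved stays moved. The work goes in short steps, each a Python script; the robot and the scene stay as the last script left them, time stands still between calls to the robot, and variables do not carry over. Pictures are saved under pics/ and viewed, at most 19 in all, crops included, and the job is handed in when it is done.

```bash
mkdir -p pics; ls; python3 - <<'E'
from bench import bot
import cv2, numpy as np
for c in ["scene","top"]:
    d=bot.capture(c); cv2.imwrite(f"pics/{c}0.png",d["pixels"])
    print(c,np.round(d["mtx"],1).tolist(),np.round(d["T"],3).tolist())
    for n in ["drip_tray","grid","small_glass","tall_glass","spoon","mat","plate","garlic","spice_jar"]:
        print(n,[(np.round(r["centre"],3).tolist(),round(r["conf"],2)) for r in bot.spot_in(n,c)[:2]])
o=bot.get_obs();print(o["t"],o["eef_rot"],o["width"])
E
```

```text
pics
scene [[419.0, 0.0, 260.1], [0.0, 419.0, 193.2], [0.0, 0.0, 1.0]] [[0.769, -0.363, 0.527, -0.002], [-0.64, -0.452, 0.622, -0.712], [0.012, -0.815, -0.579, 0.612], [0.0, 0.0, 0.0, 1.0]]
drip_tray [([0.409, -0.415, 0.014], 0.76)]
grid [([0.416, -0.393, 0.03], 0.92)]
small_glass [([0.442, -0.441, 0.079], 0.64), ([0.412, -0.415, 0.012], 0.17)]
tall_glass [([0.421, -0.337, 0.099], 0.76)]
spoon [([0.44, -0.406, 0.011], 0.5)]
mat []
plate [([0.447, 0.104, 0.01], 0.91)]
garlic [([0.558, -0.034, 0.027], 0.5)]
spice_jar [([0.43, -0.151, 0.003], 0.57)]
top [[385.3, 0.0, 254.9], [0.0, 385.3, 190.8], [0.0, 0.0, 1.0]] [[0.01, -0.996, 0.091, 0.396], [-1.0, -0.008, 0.022, -0.141], [-0.021, -0.091, -0.996, 1.008], [0.0, 0.0, 0.0, 1.0]]
drip_tray [([0.444, -0.391, 0.004], 0.94)]
grid [([0.449, -0.384, 0.026], 0.69)]
small_glass [([0.447, -0.447, 0.064], 0.77)]
tall_glass [([0.435, -0.333, 0.066], 0.91)]
spoon [([0.446, 0.104, 0.01], 0.42)]
mat [([0.446, -0.137, 0.007], 0.64)]
plate [([0.445, 0.1, 0.008], 0.74)]
garlic []
spice_jar [([0.567, -0.239, 0.103], 0.85)]
1.0 [1.47819737e-01 9.89014319e-01 4.63316103e-05 7.89672838e-06] 0.996766112867826
```

View pics/scene0.png

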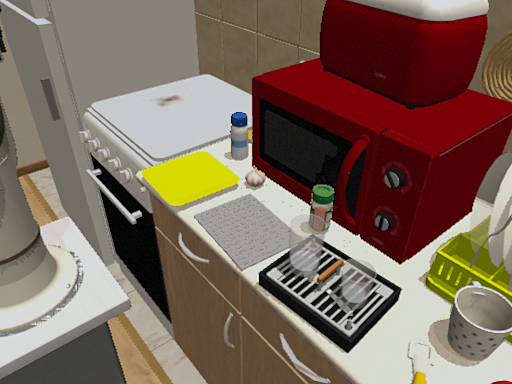

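View pics/top0.png

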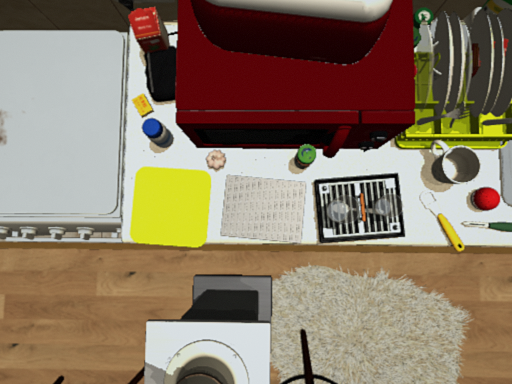

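The scene picture shows the tray with both glasses: tall one at about (308,252), small one at (357,285), and the handle between them at (330,270). In the top picture the tray is around (358,208), the mat (264,208), the plate (171,206), the garlic (216,160) and the jar (305,157). Next I'll take two wrist views above the tray.

```bash
cat > h.py <<'E'
from bench import bot
import cv2, numpy as np
def q(th):  # tool down, finger closing line at world angle th (rad)
    a=(th+np.pi/2)/2; return [np.cos(a),np.sin(a),0.,0.]
def ray(d,uv):
    v=d["T"][:3,:3]@np.linalg.inv(d["mtx"])@np.r_[uv,1.]; return d["T"][:3,3],v/np.linalg.norm(v)
def onz(d,uv,z):
    o,v=ray(d,uv); return o+v*(z-o[2])/v[2]
def tri(rs):
    A=sum(np.eye(3)-np.outer(v,v) for o,v in rs); b=sum((np.eye(3)-np.outer(v,v))@o for o,v in rs)
    return np.linalg.solve(A,b)
def rect(d,mask,z):
    c=max(cv2.findContours(mask.astype(np.uint8),0,2)[0],key=cv2.contourArea)[:,0,:]
    p=np.array([onz(d,u,z)[:2] for u in c.astype(float)])
    (x,y),(w,h),a=cv2.minAreaRect((p*1000).astype(np.float32))
    return np.round([x,y,w,h,a],1)
def st():
    o=bot.get_obs(); print("t %.1f w %.3f gf %.1f"%(o["t"],o["width"],o["grasp_force"]),np.round(o["eef_pos"],4),np.round(o["contact_force"],1)); return o
E
python3 - <<'E'
from h import *
d=bot.capture("top")
for n,z in [("drip_tray",.03),("mat",.005),("plate",.018)]:
    for r in bot.silhouettes(n,"top")[:1]: print(n,r["conf"],rect(d,r["mask"],z))
V=[]
for i,p in enumerate([(.40,-.33,.30),(.40,-.43,.30)]):
    (bot.move_pose if i==0 else bot.line_to)(p,q(0))
    d=bot.capture("wrist"); cv2.imwrite(f"pics/w{i}.png",d["pixels"]); V.append(d)
    np.savez(f"w{i}.npz",**d)
    print(np.round(d["T"],3).tolist())
    for n in ["grid","drip_tray","small_glass","tall_glass","spoon"]:
        print(n,[(np.round(r["centre"],3).tolist(),round(r["conf"],2)) for r in bot.spot_in(n,"wrist")[:2]])
        if n=="drip_tray":
            for r in bot.silhouettes(n,"wrist")[:1]: print("rect",rect(d,r["mask"],.03))
st()
cv2.imwrite("pics/w01.png",np.hstack([cv2.resize(v["pixels"],(400,300)) for v in V]))
E
```

```text
drip_tray 0.82 [ 445.  -379.7  161.9  218.     4.9]
mat 0.86 [ 441.9 -139.4  209.3  160.    84.9]
plate 0.84 [444.3 100.1 200.6 202.5  86.7]
[[1.0, 0.002, 0.001, 0.401], [0.002, -0.958, -0.286, -0.256], [0.0, 0.286, -0.958, 0.472], [0.0, 0.0, 0.0, 1.0]]
grid [([0.438, -0.381, 0.029], 0.68)]
drip_tray [([0.435, -0.378, 0.007], 0.78)]
rect [ 444.6 -381.3  163.4  213.3    4.7]
small_glass [([0.449, -0.454, 0.072], 0.75)]
tall_glass [([0.444, -0.336, 0.073], 0.75)]
spoon [([0.435, -0.412, 0.008], 0.45)]
[[1.0, 0.0, 0.0, 0.4], [0.0, -0.958, -0.285, -0.356], [0.0, 0.285, -0.958, 0.472], [0.0, 0.0, 0.0, 1.0]]
grid [([0.429, -0.38, 0.028], 0.92)]
drip_tray [([0.428, -0.378, 0.007], 0.68)]
rect [ 398.  -385.3   71.2  212.8    5.9]
small_glass [([0.451, -0.446, 0.061], 0.61)]
tall_glass [([0.44, -0.321, 0.069], 0.74)]
spoon []
t 6.1 w 1.003 gf 0.0 [ 0.4004 -0.4294  0.3002] [-0.7 -0.6 -0.4]
```

View pics/w01.png

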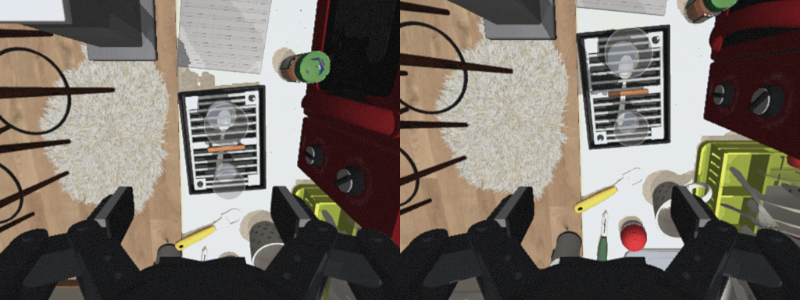

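The wrist pair shows the tray with its handle at about (226,148) and (628,93). The tall glass is above the handle (towards the mat) and the small glass below it. I'll triangulate the handle and fit the glass models to their silhouettes.

```bash
cat >> h.py <<'E'
from scipy.optimize import minimize
SP={"small_glass":(.074,.058,.047),"tall_glass":(.106,.066,.057)}
def fitglass(n,views,x0):
    H,dr,df=SP[n]; t=np.linspace(0,2*np.pi,40)
    P=np.vstack([np.c_[r/2*np.cos(t),r/2*np.sin(t),0*t+h] for r,h in[(df,0),(dr,H)]])
    def iou(x,d,m):
        C=(P+x-d["T"][:3,3])@d["T"][:3,:3]; uv=C@d["mtx"].T; uv=uv[:,:2]/uv[:,2:]
        k=np.zeros((1536,2048),np.uint8); cv2.fillConvexPoly(k,cv2.convexHull((uv*4+1.5).round().astype(np.int32)),1)
        return (k&m).sum()/max(1,(k|m).sum())
    V=[(d,cv2.resize(m.astype(np.uint8),(2048,1536),interpolation=0)) for d,m in views]
    r=minimize(lambda x:sum(1-iou(x,*v) for v in V),x0,method="Nelder-Mead",options=dict(initial_simplex=np.array(x0)+np.vstack([0*np.eye(3)[:1],.012*np.eye(3)]),xatol=2e-4,fatol=1e-4))
    return r.x,[round(iou(r.x,*v),2) for v in V]
def handle(d):
    b=cv2.cvtColor(d["pixels"],cv2.COLOR_BGR2HSV)
    return cv2.inRange(b,(5,110,70),(20,255,255))
E
python3 - <<'E'
from h import *
V={n:[] for n in SP}
for c in ["top","wrist","scene"]:
    d=bot.capture(c)
    for n in SP:
        for r in bot.silhouettes(n,c)[:1]:
            print(c,n,r["conf"]); V[n].append((d,r["mask"]))
for n,x0 in [("small_glass",[.450,-.436,.028]),("tall_glass",[.44,-.326,.028])]:
    print(n,fitglass(n,V[n],x0))
R=[];E=[]
for i in (0,1):
    d=dict(np.load(f"w{i}.npz")); m=handle(d); x,y=[(285,188),(293,119)][i]
    k,l,s,c=cv2.connectedComponentsWithStats(m); j=min((j for j in range(1,k) if s[j,4]>60),key=lambda j:np.hypot(*(c[j]-(x,y))))
    print(s[j],c[j]); R.append(ray(d,c[j])); print("on z .064",onz(d,c[j],.062),rect(d,l==j,.062))
print("handle",tri(R))
E
```

```text
top small_glass 0.8
top tall_glass 0.85
wrist small_glass 0.74
wrist tall_glass 0.67
scene small_glass 0.59
scene tall_glass 0.77
small_glass (array([ 0.4484975 , -0.43792795,  0.02644823]), [np.float64(0.93), np.float64(0.95), np.float64(0.93)])
tall_glass (array([ 0.43577524, -0.32471214,  0.02769038]), [np.float64(0.92), np.float64(0.98), np.float64(0.92)])
[265 185  49  10 261] [288.79693487 189.62452107]
on z .064 [ 0.44431805 -0.38208598  0.062     ] [ 444.6 -381.7   69.1    9.3    5.1]
[268 114  50  10 293] [292.59726962 118.33788396]
on z .064 [ 0.44586579 -0.38183106  0.062     ] [ 445.6 -381.9   66.1    8.1    4.7]
handle [ 0.44495106 -0.38172857  0.06329423]
```

```bash
cat >> h.py <<'E'
TH=q(0)
DZ=.023
G={"tall_glass":dict(src=np.array([.4358,-.3247,.076]),dst=np.array([.4815,-.0907,.076-DZ])),
   "small_glass":dict(src=np.array([.4485,-.4379,.051]),dst=np.array([.4720,-.194,.051-DZ]))}
UP=np.array([0,0,1.])
def carry(n,back=False,approach=None,N=35,lift=.07):
    a,b=G[n]["src"],G[n]["dst"]
    if back: a,b=b,a
    zt=max(a[2],b[2])+lift
    za=max(zt,a[2]+.09 if n=="small_glass" else a[2]+.10)
    bot.move_pose([a[0],a[1],za],TH) 
    bot.line_to(a,TH,rate=.15)
    bot.gripper_to(0,N); o=st()
    if o["width"]<.4: print("NO GRASP"); return False
    bot.line_to([a[0],a[1],zt],rate=.2)
    if bot.get_obs()["width"]<.4: print("LOST"); return False
    bot.line_to([b[0],b[1],zt],rate=.25)
    bot.line_to(b+.012*UP,rate=.18)
    print("touch",bot.line_to(b-.004*UP,rate=.03,guard=4)); o=st()
    p=o["eef_pos"]
    bot.gripper_to(1.0)
    bot.line_to([p[0],p[1],p[2]+(.09 if n=="small_glass" else .10)],rate=.25)
    return True
E
python3 - <<'E'
from h import *
print(carry("tall_glass")); st()
d=bot.capture("scene"); cv2.imwrite("pics/s1.png",d["pixels"][120:384,130:450])
E
```

```text
t 8.4 w 0.751 gf 37.7 [ 0.4367 -0.3255  0.0775] [-1.2  1.1  5.9]
touch True
t 11.1 w 0.754 gf 40.1 [ 0.4821 -0.0906  0.0544] [-2.   0.7  6.3]
True
t 12.0 w 1.000 gf 0.0 [ 0.4824 -0.0902  0.1549] [-0.7  0.4  0.1]
```

View pics/s1.png

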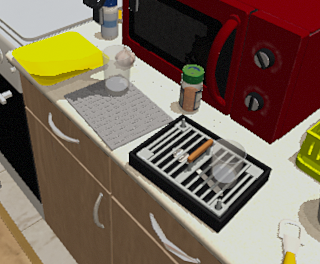

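The tall glass stands upright at about (117,72) in the crop, on the far part of the mat, and the garlic behind it hasn't moved. Next is the small glass.

```bash
python3 - <<'E'
from h import *
print(carry("small_glass")); st()
V={n:[] for n in SP}
for c in ["top","scene"]:
    d=bot.capture(c)
    for n in SP:
        for r in bot.silhouettes(n,c)[:1]: V[n].append((d,r["mask"]))
for n in SP: print(n,[np.round(v,3) for v in fitglass(n,V[n],[*G[n]["dst"][:2],.005])])
for n,c in [("garlic","top"),("spice_jar","top"),("garlic","scene")]: print(n,[(np.round(r["centre"],3).tolist(),round(r["conf"],2)) for r in bot.spot_in(n,c)[:2]])
E
```

```text
t 14.5 w 0.650 gf 36.5 [ 0.449  -0.4389  0.0525] [-0.7 -0.2  5.7]
touch True
t 17.1 w 0.652 gf 38.3 [ 0.473  -0.1943  0.0296] [-0.1  1.4  5.2]
True
t 18.1 w 1.000 gf 0.0 [ 0.4734 -0.194   0.1202] [-0.5 -0.5 -0.8]
small_glass [array([ 0.484, -0.182, -0.007]), array([0.97])]
tall_glass [array([ 0.71 ,  0.052, -1.73 ]), array([0.47, 0.  ])]
garlic [([0.566, -0.012, 0.034], 0.53)]
spice_jar []
garlic [([0.466, -0.202, 0.057], 0.17)]
```

```bash
cat >> h.py <<'E'
H=np.array([.4450,-.3819,.039]); YT=np.radians(4.9); YP=np.radians(-3.3)
P=np.array([.4443,.1001,.034])
def qg(y):
    best=None; j0=np.array(bot.get_obs()["joint_positions"])
    return q(y+np.pi/2)
E
python3 - <<'E'
from h import *
for s in (1,-1):
    for p,y in [(H,YT),(P,YP)]:
        for z in (0,.16):
            j=bot.solve_ik(p+z*UP,q(y+s*np.pi/2)); print(s,None if j is None else np.round(j,2))
s=1
bot.move_pose(H+.1*UP,q(YT+np.pi/2)); bot.gripper_to(.5)
d=bot.capture("wrist"); cv2.imwrite("pics/w2.png",d["pixels"])
m=handle(d);k,l,s,c=cv2.connectedComponentsWithStats(m)
for j in range(1,k):
    if s[j,4]>100: print(s[j],rect(d,l==j,.064))
for z,n in[(.005,"spoon")]:
  for r in bot.silhouettes(n,"wrist")[:1]: print(r["conf"],rect(d,r["mask"],.010))
st()
E
```

```text
1 [ 0.4   0.58  0.35  1.85 -0.28  0.75  2.55]
1 [ 0.27  0.39  0.5   1.75 -0.21  1.06  2.5 ]
1 [-0.64  0.42  0.42  2.17 -0.3   0.6   1.51]
1 [-0.88  0.15  0.66  2.06 -0.11  0.97  1.35]
-1 [-0.05  0.84  1.02  1.87 -0.88  0.97 -0.11]
-1 [-0.17  0.65  1.21  1.76 -0.65  1.2  -0.26]
-1 [-1.14  0.68  1.09  2.19 -0.88  0.81 -1.1 ]
-1 [-1.43  0.42  1.41  2.07 -0.48  1.06 -1.41]
[ 58  53  68   9 112] [ 3.540e+02 -5.173e+02  1.800e+00  5.080e+01  1.000e-01]
[254 145   9  76 663] [ 443.6 -381.8   67.2    7.     4.7]
0.64 [ 442.6 -335.8   25.6   11.4    4.9]
t 20.7 w 0.497 gf 0.0 [ 0.445  -0.3819  0.139 ] [-0.2  0.5 -0.4]
```

View pics/w2.png

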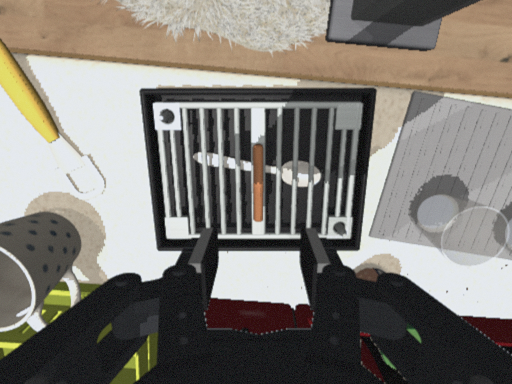

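This view shows the seated grid with its handle at (258,182). The spoon is under it, from its tip at (197,158) to its bowl at (300,173), and both glasses stand on the mat. I'll use the other wrist turn, which has more joint-7 margin, grip the handle and carry the grid.

```bash
cat >> h.py <<'E'
H=np.array([.4447,-.3818,.039]); YT=np.radians(4.8)
QT=q(YT-np.pi/2); QP=q(YP-np.pi/2)
def J(): print("j",np.round(bot.get_obs()["joint_positions"],2))
E
python3 - <<'E'
from h import *
bot.move_pose(H+.06*UP,QT); J()
bot.line_to(H,QT,rate=.1); J()
bot.gripper_to(0,80); o=st(); print(o["eef_rot"])
bot.line_to(H+.03*UP,rate=.06); st()
bot.line_to(H+.14*UP,rate=.15); st(); J()
d=bot.capture("scene"); cv2.imwrite("pics/s2.png",d["pixels"][120:384,130:450])
E
```

```text
j [-0.19  0.98  1.35  1.84 -1.02  1.24  0.  ]
j [-0.16  1.04  1.27  1.87 -1.11  1.16  0.04]
t 24.1 w 0.001 gf 0.0 [ 0.4448 -0.3818  0.0392] [ 0.3 -0.8  0.3]
[9.99121551e-01 4.19058133e-02 1.63214471e-04 4.42992028e-05]
t 24.7 w -0.000 gf 0.0 [ 0.4449 -0.3817  0.0691] [-0.5 -0.   0.3]
t 25.6 w -0.002 gf 0.0 [ 0.4446 -0.3811  0.1781] [-0.   0.1 -0.7]
j [-0.23  0.9   1.45  1.78 -0.92  1.35 -0.05]
```

View pics/s2.png

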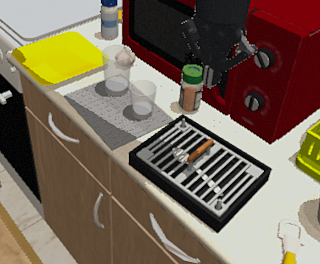

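The gripper shut without catching the handle, although the grid looks untouched. I'll check with the wrist camera.

```bash
python3 - <<'E'
from h import *
d=bot.capture("wrist"); cv2.imwrite("pics/w3.png",d["pixels"])
m=handle(d);k,l,s,c=cv2.connectedComponentsWithStats(m)
for j in range(1,k):
    if s[j,4]>100: print(s[j],rect(d,l==j,.064))
print(np.round(d["T"],3).tolist()); st()
E
```

```text
[112  25  30  28 278] [ 554.  -256.4   17.3   25.5   52.1]
[257 140   8  67 512] [ 445.5 -381.9   67.1    7.1    5.1]
[[0.084, -0.954, -0.287, 0.518], [-0.996, -0.081, -0.022, -0.375], [-0.002, 0.288, -0.958, 0.35], [0.0, 0.0, 0.0, 1.0]]
t 25.7 w 0.000 gf 0.0 [ 0.4443 -0.3811  0.1777] [ 0.  -0.1  0.1]
```

View pics/w3.png

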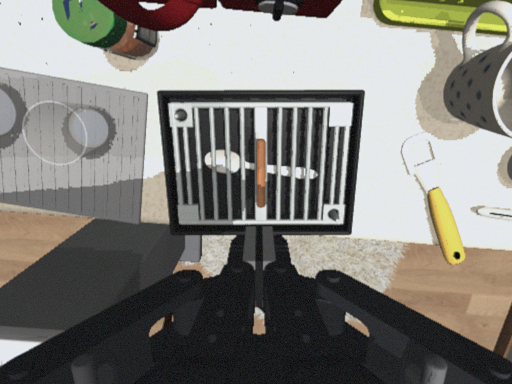

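The view is consistent: the grid is still seated with its handle at (261,172), and the finger tips are at (260,230), above it. I'll retry and look before and after closing.

```bash
python3 - <<'E'
from h import *
d=bot.capture("wrist"); o=st()
c=d["T"][:3,:3].T@(o["eef_pos"]-d["T"][:3,3]); uv=d["mtx"]@c; print("tcp px",uv[:2]/uv[2])
bot.gripper_to(.5); 
bot.line_to(H,QT,rate=.15); st()
a=bot.capture("wrist")["pixels"]
for k in (.3,.2,.12,0): bot.gripper_to(k,60); st()
b=bot.capture("wrist")["pixels"]
cv2.imwrite("pics/w4.png",np.hstack([cv2.resize(x,(400,300)) for x in (a,b)]))
E
```

```text
t 25.7 w -0.000 gf 0.0 [ 0.4443 -0.3812  0.1779] [0.2 0.4 1.5]
tcp px [259.74334592 220.68773883]
t 27.3 w 0.502 gf 0.0 [ 0.4451 -0.3825  0.04  ] [-0.1  0.4  0.2]
t 27.7 w 0.300 gf 0.0 [ 0.4449 -0.3819  0.0394] [ 0.9  0.3 -0.7]
t 27.9 w 0.200 gf 0.0 [ 0.4447 -0.3818  0.039 ] [ 0.9  0.7 -0.6]
t 28.2 w 0.118 gf 0.0 [ 0.4447 -0.3818  0.039 ] [ 0.3  0.2 -0.3]
t 28.4 w -0.002 gf 0.0 [ 0.4447 -0.3818  0.039 ] [ 1.  -0.  -0.2]
```

View pics/w4.png

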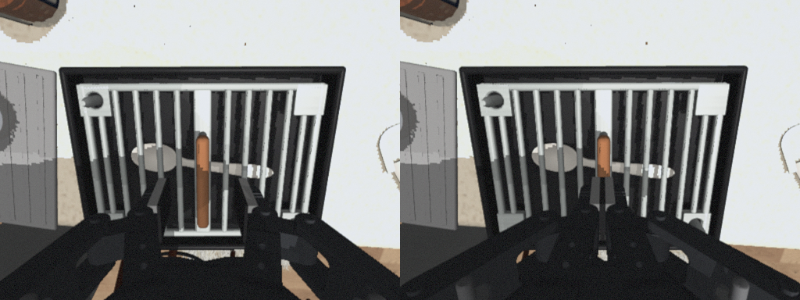

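The fingers sit over the bar and close above it. In the image the finger tips also look about 10 mm farther back than the reported TCP, and the widths at which the glasses were gripped agree with that. I'll probe lower with a guard.

```bash
python3 - <<'E'
from h import *
for z in (.030,.022,.014):
    bot.line_to([H[0],H[1],.05],rate=.1); bot.gripper_to(.3,60)
    print(z,bot.line_to([H[0],H[1],z],rate=.04,guard=4)); st()
    bot.gripper_to(0,60); o=st()
    if o["width"]>.04: break
b=bot.capture("wrist")["pixels"]; cv2.imwrite("pics/w5.png",b)
E
```

```text
0.03 False
t 29.8 w 0.296 gf 0.0 [ 0.4446 -0.3819  0.0299] [ 0.2 -0.2 -1. ]
t 30.1 w 0.076 gf 58.8 [ 0.4448 -0.3821  0.0305] [0.3 0.8 2.7]
```

View pics/w5.png

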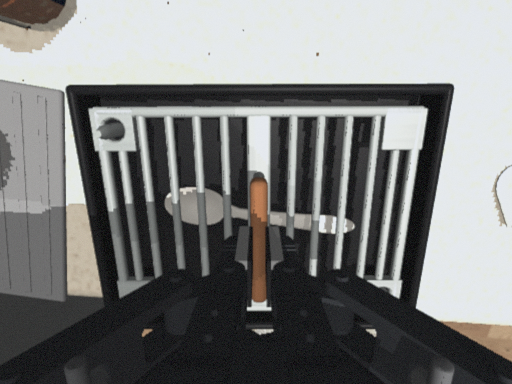

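The bar is now caught at 9 mm or less, with the fingers around its middle at (260,245), but probably only by the tips. I'll regrip lower with a guard to get a firm hold.

```bash
python3 - <<'E'
from h import *
bot.gripper_to(.3,60)
print(bot.line_to([H[0],H[1],.016],rate=.03,guard=4)); st()
bot.gripper_to(0,80); o=st(); J()
E
```

```text
False
t 31.0 w 0.296 gf 0.0 [ 0.4446 -0.3819  0.0159] [ 0.3  0.2 -0.5]
t 31.3 w 0.086 gf 78.6 [ 0.4448 -0.382   0.0164] [-0.4  0.6  2.4]
j [-0.14  1.06  1.23  1.88 -1.14  1.13  0.06]
```

```bash
cat >> h.py <<'E'
H=np.array([.4447,-.3818,.016]); P=np.array([.4443,.1001,.011])
E
python3 - <<'E'
from h import *
bot.line_to(H+.03*UP,rate=.06); o=st()
if o["width"]<.05: raise SystemExit
bot.line_to(H+.15*UP,rate=.15); st(); J()
d=bot.capture("scene"); cv2.imwrite("pics/s3.png",d["pixels"][60:324,130:450])
print([None if (j:=bot.solve_ik(P+z*UP,QP)) is None else np.round(j,2) for z in (0,.155)])
E
```

```text
t 32.0 w 0.082 gf 78.4 [ 0.4449 -0.3813  0.046 ] [ 0.4 -0.1 -2.6]
t 32.9 w 0.083 gf 78.4 [ 0.4445 -0.3811  0.165 ] [ 0.4 -0.4 -2.8]
j [-0.22  0.91  1.43  1.79 -0.94  1.33 -0.05]
[array([-1.26,  1.12,  1.4 ,  2.2 , -1.28,  1.18, -0.79]), array([-1.41,  0.69,  1.54,  2.1 , -0.77,  1.15, -1.13])]
```

View pics/s3.png

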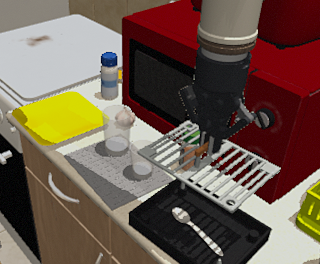

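The grid is held level above the tray, and the spoon lies in the tray at about (198,230) in the crop. I'll carry the grid straight over to the plate.

```bash
python3 - <<'E'
from h import *
bot.line_to([P[0],P[1],.15],QP,rate=.15); st(); J()
bot.line_to(P+.02*UP,rate=.12); 
print(bot.line_to(P-.006*UP,rate=.03,guard=3)); o=st(); J()
np.save("plate_rel.npy",np.r_[o["eef_pos"],o["eef_rot"]])
bot.gripper_to(.3)
bot.line_to(o["eef_pos"]+.08*UP,rate=.15); st()
d=bot.capture("scene"); cv2.imwrite("pics/s4.png",d["pixels"][60:324,130:450])
E
```

```text
t 36.4 w 0.087 gf 78.4 [0.4443 0.0997 0.15  ] [ 1.2  0.7 -3. ]
j [-1.38  0.77  1.55  2.11 -0.85  1.18 -1.06]
True
t 38.1 w 0.084 gf 79.7 [0.4442 0.1002 0.0113] [-1.2  0.3  6. ]
j [-1.2   0.89  1.23  2.19 -1.12  0.95 -0.9 ]
t 39.1 w 0.301 gf 0.0 [0.4437 0.1005 0.0908] [-0.2  0.7 -0.2]
```

View pics/s4.png

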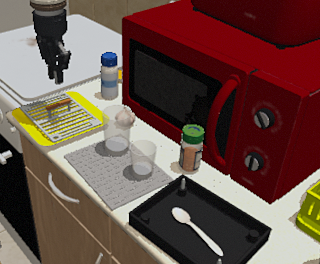

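The grid lies flat on the plate and the spoon is uncovered in the tray, from (178,211) to (220,252). I'll measure the spoon with the wrist camera.

```bash
cat >> h.py <<'E'
def spoon(d,m,z=.008):
    c=max(cv2.findContours(m.astype(np.uint8),0,2)[0],key=cv2.contourArea)[:,0,:].astype(float)
    p=np.array([onz(d,u,z)[:2] for u in np.argwhere(m)[:,::-1].astype(float)])
    v=np.linalg.svd(p-p.mean(0),full_matrices=False)[2][0]; v*=np.sign(v[1])
    s=(p-p.mean(0))@v; lo,hi=np.percentile(s,[.2,99.8]); 
    mid=p.mean(0)+v*(lo+hi)/2
    return mid,np.degrees(np.arctan2(v[1],v[0])),hi-lo,p[np.abs(s-(lo+hi)/2)<.006].mean(0)
E
python3 - <<'E'
from h import *
bot.line_to([.444,.10,.19],rate=.2)
bot.move_pose([.40,-.42,.16],q(np.radians(0)))
for dy in (0,.06):
    if dy: bot.line_to([.44,-.36,.16],rate=.2)
    d=bot.capture("wrist")
    for r in bot.silhouettes("spoon","wrist")[:2]: print(r["conf"],r["mask"].sum(),*spoon(d,r["mask"]))
cv2.imwrite("pics/w6.png",d["pixels"]); st();J()
for c in("top","scene"):
    d=bot.capture(c)
    for r in bot.silhouettes("spoon",c)[:1]: print(c,r["conf"],r["mask"].sum(),*spoon(d,r["mask"]))
E
```

```text
0.68 1602 [ 0.44067173 -0.38264432] 85.69153245727179 0.1307256589603938 [ 0.44128168 -0.38274978]
0.83 1472 [ 0.44055091 -0.38316263] 85.53255939873932 0.13136137757138153 [ 0.44080694 -0.38299728]
0.59 866 [ 0.47519557 -0.20339893] 3.663206663640519 0.05053263870128501 [ 0.475123   -0.20516958]
t 42.6 w 0.299 gf 0.0 [ 0.4394 -0.3608  0.1602] [-0.4 -0.2  0.6]
j [-0.09  0.54  0.98  1.84 -0.52  1.04  1.1 ]
top 0.67 634 [ 0.49053925 -0.08503581] 38.814967975040695 0.07433625212721534 [ 0.49062302 -0.08514061]
scene 0.56 476 [ 0.44373296 -0.38433648] 85.02185909816284 0.1382631713838597 [ 0.44533398 -0.38477663]
```

View pics/w6.png

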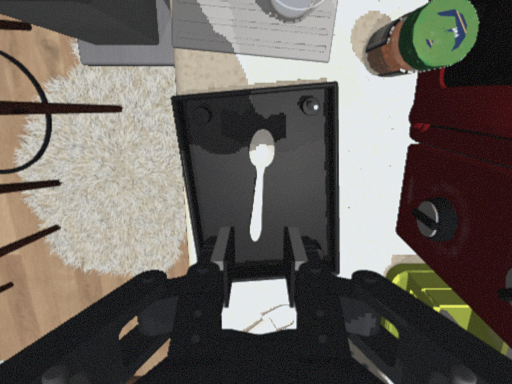

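The spoon lies clear in the empty tray, bowl at (262,150) and handle end at (255,235), and the two wrist views agree on its middle. I'll do a guarded descent and grip it.

```bash
python3 - <<'E'
from h import *
S=np.array([.4410,-.3830]); Q=q(np.radians(-4.5))
bot.gripper_to(.22,40)
bot.line_to([*S,.05],Q,rate=.15)
print(bot.line_to([*S,-.03],Q,rate=.04,guard=3)); o=st(); zt=o["eef_pos"][2]
for dz in (.005,.002):
    bot.line_to([*S,zt+dz],Q,rate=.03); bot.gripper_to(0,40); o=st()
    if o["width"]>.015: break
    bot.gripper_to(.22)
J()
E
```

```text
True
t 45.5 w 0.217 gf 3.5 [ 0.441  -0.383  -0.0185] [-1.   0.6  6.7]
t 46.2 w -0.001 gf 0.0 [ 0.4409 -0.3829 -0.0137] [-0.  -0.7 -0.3]
t 47.1 w 0.001 gf 4.0 [ 0.4415 -0.3836 -0.0154] [-0.3  2.1  8.6]
j [ 0.11  0.8   0.77  1.88 -0.78  0.79  1.23]
```

```bash
python3 - <<'E'
from h import *
S=np.array([.4410,-.3830]); Q=q(np.radians(-4.5))
bot.line_to([*S,.05],Q,rate=.15); st()
d=bot.capture("wrist"); cv2.imwrite("pics/w7.png",d["pixels"])
for r in bot.silhouettes("spoon","wrist")[:2]: print(r["conf"],r["mask"].sum(),*spoon(d,r["mask"]))
d=bot.capture("scene")
for r in bot.silhouettes("spoon","scene")[:1]: print(r["conf"],r["mask"].sum(),*spoon(d,r["mask"]))
E
```

```text
t 48.0 w 0.220 gf 0.0 [ 0.4411 -0.3824  0.0497] [ 0.7 -0.4  0.6]
0.75 3036 [ 0.44055433 -0.38235582] 85.79179185312827 0.12952793758333572 [ 0.44040495 -0.38225834]
0.96 327 [ 0.44396048 -0.3830618 ] 84.50451885343792 0.13122289691361205 [ 0.44494783 -0.38327599]
```

View pics/w7.png

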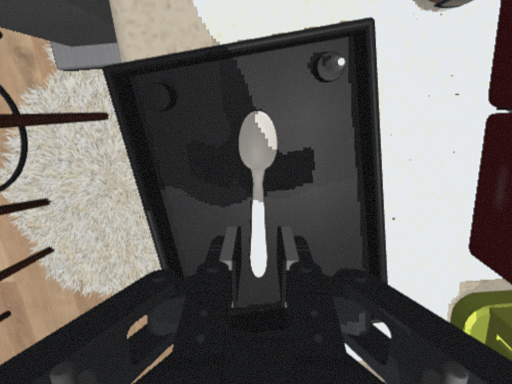

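The spoon hasn't moved and sits between the fingers, with its handle at (259,225). The contacts suggest the tips landed on a wider spoon body. I'll open wider and go down to the floor.

```bash
python3 - <<'E'
from h import *
S=np.array([.4407,-.3826]); Q=q(np.radians(-4.4))
bot.gripper_to(.5,40)
bot.line_to([*S,0],Q,rate=.15)
print(bot.line_to([*S,-.05],Q,rate=.04,guard=3)); o=st(); zt=o["eef_pos"][2]
bot.line_to([*S,zt+.006],Q,rate=.03); bot.gripper_to(0,40); o=st()
if o["width"]<.02:
    bot.gripper_to(.5); bot.line_to([*S,zt+.003],Q,rate=.03); bot.gripper_to(0,40); o=st()
if o["width"]>.02:
    bot.line_to(o["eef_pos"]+.08*UP,rate=.12); st()
E
```

```text
True
t 49.8 w 0.505 gf 4.2 [ 0.4406 -0.3825 -0.0266] [-0.9  2.6  8.3]
t 50.5 w 0.218 gf 38.8 [ 0.4407 -0.3824 -0.0206] [0.2 1.4 1.9]
t 51.3 w 0.218 gf 38.8 [ 0.4406 -0.3818  0.059 ] [-0.2 -0.  -1.3]
```

The spoon is gripped (18.5 mm wide) and lifted. Now I'll lay it on the near side of the mat.

```bash
python3 - <<'E'
from h import *
D=np.array([.388,-.1345])
print([bot.solve_ik([*D,z],bot.get_obs()["eef_rot"]) is not None for z in (-.02,.1)])
bot.line_to([.395,-.36,.09],rate=.15); bot.line_to([*D,.09],rate=.2); J()
bot.line_to([*D,-.008],rate=.12)
print(bot.line_to([*D,-.025],rate=.03,guard=3)); o=st()
bot.gripper_to(.42); bot.line_to(o["eef_pos"]+.1*UP,rate=.15); st()
d=bot.capture("scene"); cv2.imwrite("pics/s5.png",d["pixels"][60:324,130:450])
V={n:[] for n in SP}
print("spoon",[(round(r["conf"],2),*spoon(d,r["mask"])) for r in bot.silhouettes("spoon","scene")[:1]])
E
```

```text
[True, True]
j [-0.66  0.4   1.09  2.26 -0.52  0.77  0.71]
True
t 54.5 w 0.213 gf 39.6 [ 0.3886 -0.1343 -0.0197] [-0.9 -0.6  5.8]
t 55.6 w 0.420 gf 0.0 [ 0.3883 -0.1338  0.0799] [-0.3 -0.7  0.3]
spoon [(0.8, array([ 0.39163062, -0.1344252 ]), np.float64(85.7803761408737), np.float64(0.13634643534065527), array([ 0.39353521, -0.13476274]))]
```

View pics/s5.png

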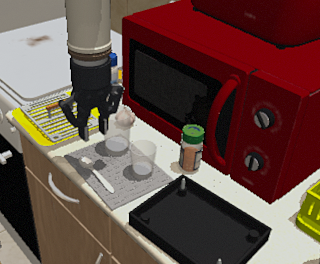

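The spoon lies on the mat at about (98,175) in the crop, and both glasses are still upright. Now I'll return the grid, using exactly the recorded grips.

```bash
python3 - <<'E'
from h import *
R=np.load("plate_rel.npy"); p=R[:3]
bot.line_to(bot.get_obs()["eef_pos"]+.09*UP,rate=.2)
bot.gripper_to(.3)
bot.move_pose(p+.09*UP,QP); J()
bot.line_to(p,QP,rate=.12); st()
bot.gripper_to(0,80); o=st(); J()
if o["width"]<.05: raise SystemExit
bot.line_to([p[0],p[1],.05],rate=.08)
bot.line_to([p[0],p[1],.15],rate=.15); st(); J()
bot.line_to([H[0],H[1],.15],QT,rate=.15); st(); J()
d=bot.capture("scene"); cv2.imwrite("pics/s6.png",d["pixels"][60:324,130:450])
E
```

```text
j [-1.32  0.78  1.42  2.15 -0.92  1.07 -1.03]
t 58.9 w 0.300 gf 0.0 [0.4446 0.1    0.0118] [ 0.3 -0.1 -0.4]
t 59.2 w 0.082 gf 78.6 [0.4447 0.1003 0.0122] [-0.7  1.1  5.9]
j [-1.2   0.87  1.21  2.19 -1.1   0.93 -0.92]
t 60.6 w 0.084 gf 78.1 [0.4434 0.1004 0.1492] [-0.  -0.2 -3. ]
j [-1.38  0.72  1.51  2.11 -0.81  1.14 -1.1 ]
t 64.0 w 0.081 gf 78.1 [ 0.4449 -0.3813  0.15  ] [ 1.1  0.5 -3.1]
j [-0.14  0.7   1.15  1.8  -0.71  1.13 -0.22]
```

View pics/s6.png

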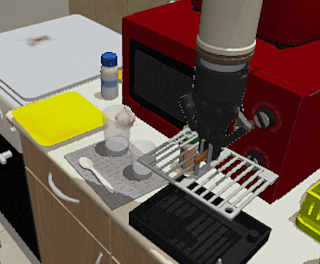

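The grid is level over the tray. Now a guarded descent onto the pins.

```bash
python3 - <<'E'
from h import *
bot.line_to([H[0],H[1],.047],QT,rate=.12)
print(bot.line_to([H[0],H[1],.012],QT,rate=.03,guard=6)); o=st(); bot.pause(.2); st()
E
```

```text
True
t 66.0 w 0.083 gf 79.2 [ 0.4445 -0.3818  0.0172] [-0.6  0.6  4.7]
t 66.2 w 0.085 gf 79.2 [ 0.4445 -0.3818  0.0172] [-0.1  0.2  5.1]
```

```bash
python3 - <<'E'
from h import *
p=bot.get_obs()["eef_pos"]
bot.gripper_to(.3); bot.line_to(p+.12*UP,QT,rate=.2); st()
d=bot.capture("wrist"); cv2.imwrite("pics/w8.png",d["pixels"])
m=handle(d);k,l,s,c=cv2.connectedComponentsWithStats(m)
for j in range(1,k):
    if s[j,4]>300: print(s[j],rect(d,l==j,.064))
V={n:[] for n in SP}
bot.gripper_to(1.0)
for c in ["top","scene"]:
    d=bot.capture(c)
    for n in SP:
        for r in bot.silhouettes(n,c)[:1]: V[n].append((d,r["mask"]))
for n in SP: print(n,[np.round(v,4) for v in fitglass(n,V[n],[*G[n]["dst"][:2],.005])])
E
```

```text
t 67.2 w 0.300 gf 0.0 [ 0.4443 -0.3809  0.1363] [ 0.1 -0.2 -0.3]
[ 86   8  34  37 475] [ 554.8 -256.1   17.8   25.    54.6]
[255 147  10  77 669] [ 445.  -380.9   67.7    7.5    5.1]
small_glass [array([ 0.4775, -0.19  , -0.0011]), array([0.55, 0.9 ])]
tall_glass [array([ 0.4825, -0.0899,  0.0035]), array([0.96, 0.91])]
```

View pics/w8.png

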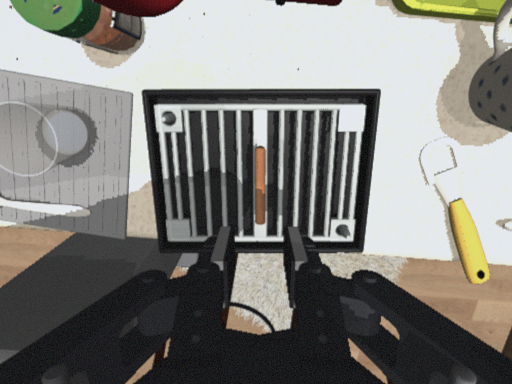

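The grid is seated: pins show through the holes at (169,119) and (343,230), and the handle is back at its first position. Now the glasses go back.

```bash
python3 - <<'E'
from h import *
bot.line_to(bot.get_obs()["eef_pos"]+.08*UP,rate=.25)
G["small_glass"]["dst"][2]=.0285; G["tall_glass"]["dst"][2]=.0535
a=G["small_glass"]["dst"]; bot.move_pose([a[0],a[1],.18],TH); J()
ok=carry("small_glass",True); print(ok)
if ok:
    bot.line_to(bot.get_obs()["eef_pos"]+.06*UP,rate=.25)
    a=G["tall_glass"]["dst"]; bot.move_pose([a[0],a[1],.19],TH)
    print(carry("tall_glass",True))
    bot.line_to(bot.get_obs()["eef_pos"]+.05*UP,rate=.25)
bot.move_pose([.36,.05,.30],TH); st()
V={n:[] for n in SP}
for c in ["top","scene"]:
    d=bot.capture(c)
    if c=="scene": cv2.imwrite("pics/s7.png",d["pixels"][60:324,130:450])
    for n in SP:
        for r in bot.silhouettes(n,c)[:1]: V[n].append((d,r["mask"]))
for n in SP: print(n,[np.round(v,4) for v in fitglass(n,V[n],[*G[n]["src"][:2],.028])])
E
```

```text
j [-0.46  0.37  0.97  1.96 -0.36  1.    0.68]
t 71.1 w 0.653 gf 35.6 [ 0.4727 -0.1944  0.0298] [-2.3 -0.4  8.4]
touch True
t 73.7 w 0.653 gf 38.2 [ 0.4492 -0.4389  0.0528] [-0.6  0.4  4.8]
True
t 77.8 w 0.749 gf 36.9 [ 0.4825 -0.0908  0.0549] [-1.8  0.8  8.5]
touch True
t 80.4 w 0.751 gf 39.9 [ 0.4366 -0.3257  0.0779] [-0.6  1.4  7.2]
True
t 83.1 w 0.999 gf 0.0 [0.36   0.0494 0.2996] [-0.4 -0.1  0.2]
small_glass [array([ 0.448 , -0.4392,  0.0278]), array([0.94, 0.91])]
tall_glass [array([ 0.4373, -0.3249,  0.0274]), array([0.93, 0.96])]
```

View pics/s7.png

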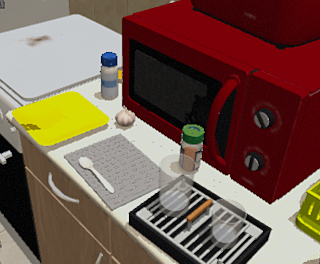

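Both glasses stand on the grid within about 2 mm of where they began, the spoon is on the mat, and the garlic and jar are in place, so I'm handing it in.

```bash
python3 -c "
from bench import bot
print(bot.close_job())"
```

```text
the job is handed in; nothing more can be done
None
```

The job is handed in at about 83 s of the 138 s limit, but no verdict came back. By the last images the spoon is on the mat, the grid is on its pins, both glasses are within about 2 mm of their starting spots, and the garlic and jar look undisturbed.

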